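Lock the chopper bowl and hold the dial on the third click

ROBOT

A 6-joint arm with a two-finger parallel gripper is mounted at the origin on a cart in front of the work surface, level with it; the furniture and walls round the work are solid. World frame = base frame: x ahead of the robot, y to its left, z up, the work surface at z = 0. Lengths are in mm, angles in rad, forces in N, time in s.
With the tool pointing down it reaches from about 275 to 975 mm from the base axis. Payload 8.4 kg.
Tool frame: the origin (TCP) lies at the very end of the fingers, on their centre line; the grasp point (between the pads) lies 19 mm behind it; z points along the fingers, y is the line along which they close (so a half turn about z gives the same grasp; the last joint's range is limited). The gripper opens to 92 mm and grips with 3 to 60 N. Pads are 20 mm wide; open, the fingers measure 128 mm over their backs; the gripper's body (75 mm by 189 mm) begins 69 mm behind the grasp point.
Start: joints at [-1.327, 0.353, 1.633, -0, 1.155, -0.002], TCP at [152.081, -606.217, 214.583] pointing down, gripper open.
Joint ranges: [-2.63, 2.63], [-0.92, 2.1], [0.06, 2.66], [-1.3, 4.44], [0, 2.69], [-3.02, 3.02]. Speed limits (rad/s): [2.22, 2.22, 2.79, 3.14, 3.14, 3.14].

INTERFACE

Orientations are given as a unit quaternion [w, x, y, z].
In Python, from station import robot gives the robot as it stands.
- The arm moves only by the tool send_rows, never from a script. Its argument "motion" is a list that holds one entry, the list of rows, each a list of 5 numbers: the closure, from 0 (fully open) to 1 (shut), then the shift along the world's x, y, z normalised to -1 to 1, where 1 is 0.03 m, then the turn about the world's z normalised to -1 to 1, where 1 is 4 degrees. In form: [[[grip, dx, dy, dz, roll], ...]]. A call has exactly 10 rows; each row shifts and turns the commanded pose from where the row before left it; what a row does not reach is not made up. A row lasts 1/10 s, in which the tool goes at most 50 mm and 8.59 degrees, less where a joint would pass 70% of its speed; a pose out of reach is approached as far as the arm can. A call with a number of a shift or a turn outside -1 to 1 is refused whole. A call with a gripper value outside its range is refused whole. The fingers move at their own pace and stop on an object; the grip force is fixed at half the most. Time passes only in rows, so rows that do not move let the fingers close, or fill a call up. It gives the time, the measured TCP pose, the force, the opening and the grip force at its end, in the units of the state.
- robot.read_state(): the state, without advancing time (a new reading comes with each control period).
- robot.get_image(name): name is "scene" or "top"; returns a dict with "frame" (400x640x3 uint8, blue, green, red), "fx", "fy", "cx", "cy" (pixels), "extrinsics" (4x4, takes a point from camera to world coordinates). Camera axes: x right, y up, looking along -z (the intrinsics and any distortion apply to the point x, -y, -z); pixel columns grow to the right and rows downward; lengths in mm; the calibration is good to about 2 mm. A picture is of the moment at which its call begins. There is no depth.
- robot.close_job(): hands the job in; it is judged then, once.
The state is a dict: "time": time; "qpos": joint angles; "qvel": joint speeds; "effort": joint torques, N m; "tcp_pos": TCP position; "orientation": TCP orientation; "force": force on the tool from outside, world axes, zero at the start; "moment": the same for the moment, N m; "gripper_width": finger opening in mm; "finger_force": force on a finger pad.
Only numpy, scipy, OpenCV 4.12 (cv2) and the standard library are available. Lean on these libraries where they do the work, as an engineer would, in place of code of your own. Each camera call takes 0.05 s, during which the arm holds its last target. There are 200 camera calls.

TASK

Run the mini chopper on the stove at its third setting: first push its bowl straight down until it is fully home and twist it clockwise (seen from above) as far as it goes, so that it locks. Only then turn the spring-return dial beside it clockwise past the first and second clicks to the third (red dots), and finish while still holding it there with the fingers, because it springs back when let go; leave the other things on the stove where they are.

Things in the scene. Friction and masses are not known exactly. Their poses are not given: they have to be found in the camera images.
- chopper: low white appliance, stuck to the stove: base 140 (x) by 275 (y) by 35 mm high, yawed up to 0.45 rad either way. Origin: centre of its underside, z up. Glass bowl with grey lid at its +y end (axis at y +72 mm) in a collar 113 mm across, rim 58 mm above the stove; black dial at its -y end (axis at y -75 mm) on a round pod 98 mm across, top 74 mm above the stove.
- bowl_grip (a point): centre of the grey grip bar on the bowl's lid (97 mm across), on the bowl's axis, 11 mm below the bar's top. Bar: 66 mm long (along this point's x; white line at the + end), 20 mm thick (along its y), standing 40 mm above the lid's face. With the bowl up (start) this point is 147 mm above the stove; locked, about 11 mm lower. It moves and turns with the bowl.
- bowl_push (a joint): how far the bowl is pushed down, in m: 0 up (start), 0.014 fully home at the stop. A spring lifts it (about 4 N at the top, 10 N at the bottom); unlocked it rises when let go. It can be turned only beyond 0.011; once turned it stays down by itself at about 0.011.
- bowl (a joint): how far the bowl is turned clockwise seen from above, in rad: 0 open (start; white line at the black mark on the collar), 0.8 locked against the stop (white line at the red mark). It cannot turn while up. It needs under 0.15 N m and stays where it is left.
- dial_grip (a point): centre of the black grip bar on the dial, on the dial's axis, 12 mm below the bar's top and 113 mm above the stove. Bar: 54 mm long (along this point's x; red pointer at the + end), 14 mm thick (along its y), standing 40 mm above the dial's disc (62 mm across, face 85 mm above the stove). It turns with the dial.
- dial (a joint): angle of the dial, turned clockwise seen from above, in rad: 0 off (start), first click 0.40, second click 0.80, third click 1.20 (pointer between the red dots), stop at 1.28. A spring turns it back to 0 from anywhere when it is let go, at 0.05 to 0.1 N m, and up to about 0.15 N m is felt between the clicks.
- tin: bystander: tomato tin, 75 mm across, 110 mm tall, behind the chopper; origin under its centre
- honey: bystander: honey jar with a dark lid, 65 mm across, 86 mm tall, behind the chopper; origin under its centre
- spice: bystander: spice jar with a red cap, 45 mm across, 108 mm tall, on the left; origin under its centre
- onion: bystander: brown onion, 75 mm across, 77 mm tall, on the left; origin under its centre
- tea_box: bystander: red box, 67 by 80 mm, 94 mm tall, on the right; origin under its centre
- clay_tin: bystander: small white round tin with a dark red knob on its lid, 50 mm across, 35 mm tall, on the right; origin under its centre

How it is judged:
By the outcome, as a careful person would: the job done as asked, in the order asked, and still so for the second after the job is handed in, while the arm keeps its last pose, push and grip.
It also fails if it takes over 48 s, if anything falls off the work surface, if the arm or the gripper's body presses on something with over 40 N, if the wrist force passes 120 N, or if a joint passes its speed limit or range.

## Working session

There is one attempt and no reset: what is moved stays moved. The work goes in short steps, Python scripts to look and compute and a tool call to move; the robot and the scene stay as the last step left them, time stands still between calls to the robot, and variables do not carry over. Pictures are saved under pics/ and viewed, at most 10 in all, crops included, and the job is handed in when it is done.

Besides the shell and the picture viewer there is one more tool, called after "Request:" in YAML: its name, and indented under it one key for each argument. send_rows: Moves the arm, as the interface text tells. Its arguments: {"type":"object","properties":{"motion":{"type":"array"}},"required":["motion"]}

```bash
mkdir -p pics
cat > h.py <<'E'
import numpy as np, cv2
from station import robot
def snap(name,fn,crop=None,s=1):
    d=robot.get_image(name); f=d["frame"]
    np.savez(f"pics/{name}.npz",**{k:d[k] for k in("fx","fy","cx","cy","extrinsics")}, dist=np.array(d.get("distortion",0)))
    if crop: f=f[crop[1]:crop[3],crop[0]:crop[2]]
    cv2.imwrite("pics/"+fn,cv2.resize(f,None,fx=s,fy=s,interpolation=cv2.INTER_CUBIC)); return d
def at_z(name,u,v,z):
    d=np.load(f"pics/{name}.npz"); E=d["extrinsics"]
    r=E[:3,:3]@np.array([(u-d["cx"])/d["fx"],-(v-d["cy"])/d["fy"],-1]); o=E[:3,3]
    return o+r*(z-o[2])/r[2]
E
python3 - <<'E'
from h import *
d=snap("top","top1.png"); snap("scene","scene1.png")
print({k:v for k,v in d.items() if k!="frame"}); print(robot.read_state())
E
```

```text
{'fx': 437.2040308807282, 'fy': 437.2040308807282, 'cx': 318.59031408469843, 'cy': 198.66319902636153, 'extrinsics': array([[ 7.23756552e-03,  9.93402180e-01, -1.14454034e-01,
         4.82149520e+02],
       [-9.99580696e-01,  1.03962417e-02,  2.70249835e-02,
         6.45712925e+01],
       [ 2.80365693e-02,  1.14210448e-01,  9.93060887e-01,
         1.21172107e+03],
       [ 0.00000000e+00,  0.00000000e+00,  0.00000000e+00,
         1.00000000e+00]])}
{'time': 0.1, 'qpos': array([-1.32739908e+00,  3.53599457e-01,  1.63403184e+00, -1.36435199e-05,
        1.15518713e+00, -2.41113110e-03]), 'qvel': array([ 0.00222237, -0.00164055, -0.0010213 ,  0.00060355, -0.00112726,
        0.00101702]), 'effort': array([-2.19006988e-04, -5.94904983e+01, -3.34931695e+01,  6.98480755e-02,
        1.83811330e-02, -3.10886003e-05]), 'tcp_pos': array([ 151.97351316, -605.80032101,  213.93786399]), 'orientation': array([-6.07690763e-04,  9.92456258e-01,  1.22597714e-01, -7.98638559e-05]), 'force': array([ 0.68935109, -0.13443939,  0.38562208]), 'moment': array([ 0.01283054,  0.05570856, -0.02855115]), 'finger_force': 0.0, 'gripper_width': 92.27775543518968}
```

View pics/top1.png

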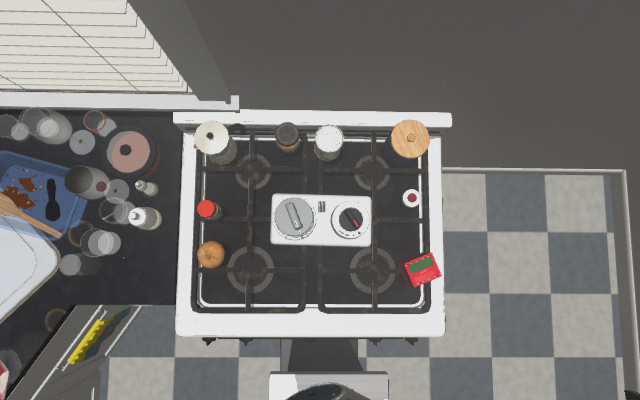

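View pics/scene1.png

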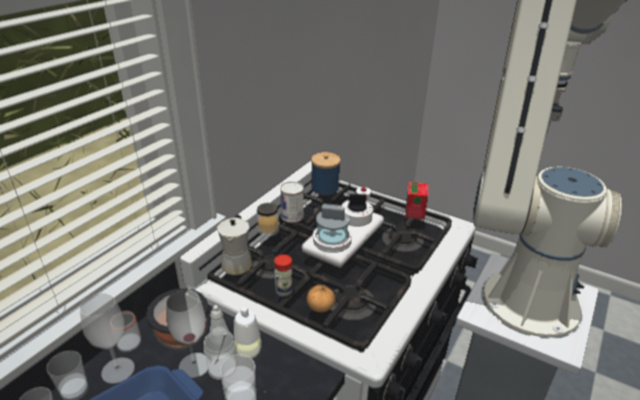

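The top view shows the chopper lying nearly along world y, with the lid bar around (294,216) and the dial around (350,219). I'll zoom in for the details.

Run:
```python
from h import *
snap("top","top2.png",(260,180,385,260),6.4)
```

```text
(no output)
```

View pics/top2.png

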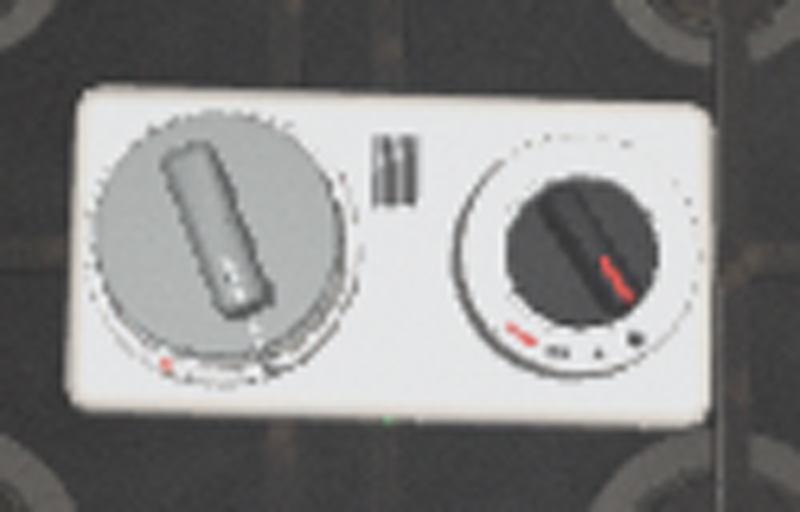

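Run:
```python
from h import *
P=lambda u,v,z: at_z("top",260+(u+.5)/6.4-.5,180+(v+.5)/6.4-.5,z)[:2]
c=[P(*p,35) for p in[(78,88),(713,103),(707,427),(68,408)]]
C=np.mean(c,0); dy=(c[0]+c[3]-c[1]-c[2])/2; yaw=np.arctan2(-dy[0],dy[1])
print("C",C,"len",np.linalg.norm(dy),"w",np.linalg.norm(c[0]-c[3]),"yaw",yaw, np.arctan2(*( (c[0]+c[1]-c[2]-c[3])[::-1])))
u=np.array([-np.sin(yaw),np.cos(yaw)])
print("bowl",C+72*u,"dial",C-75*u)
print("lid",P(218,235,118),P(218,235,107),"dialdisc",P(582,251,85))
for n,a,b,z in(("bowl",(188,150),(245,305),158),("dial",(560,205),(615,300),125)):
    a=P(*a,z);b=P(*b,z);d=b-a; print(n,(a+b)/2,"len",np.linalg.norm(d),"ang",np.arctan2(d[1],d[0]))
q=robot.read_state()["orientation"]
from scipy.spatial.transform import Rotation as R
m=R.from_quat(q,scalar_first=True).as_matrix(); print(m)
```

```text
C [561.31115341  25.92105595] len 268.54257279756837 w 134.62935563320406 yaw -0.01753376454684769 -0.01826656288625427
bowl [562.57351977  97.90998865] dial [559.99618844 -49.06741561]
lid [563.11608687  96.96725396] [563.93040074  97.29307339] dialdisc [560.4503038  -49.08173064]
bowl [563.06625465  96.41823677] len 62.46020766969764 ang -2.777036984265968
dial [557.13548775 -47.17756761] len 42.66482403020122 ang -2.6149866490942206
[[ 9.69942501e-01  2.43334065e-01 -2.77936667e-04]
 [ 2.43334223e-01 -9.69941921e-01  1.06138238e-03]
 [-1.13119352e-05 -1.09711139e-03 -9.99999398e-01]]
```

Request:
send_rows:
  motion:
    - [[0, 0.58, 1, 0, 0.17], [0, 0.58, 1, 0, 0.17], [0, 0.58, 1, 0, 0.17], [0, 0.58, 1, 0, 0.17], [0, 0.58, 1, 0, 0.17], [0, 0.58, 1, 0, 0.17], [0, 0.58, 1, 0, 0.17], [0, 0.58, 1, 0, 0.17], [0, 0.58, 1, 0, 0.17], [0, 0.58, 1, 0, 0.17]]

```text
time: 1.15
tcp_pos: [326.5, -304.9, 214.5]
orientation: [-0.0, 0.983, 0.181, 0.0]
force: [0.4, -0.1, -0.6]
gripper_width: 92.1
finger_force: 0.0
```

Request:
send_rows:
  motion:
    - [[0, 0.58, 1, 0, 0], [0, 0.58, 1, 0, 0], [0, 0.58, 1, 0, 0], [0, 0.58, 1, 0, 0], [0, 0.58, 1, 0, 0], [0, 0.58, 1, 0, 0], [0, 0.58, 1, 0, 0], [0, 0.58, 1, 0, 0], [0, 0.58, 1, 0, 0], [0, 0.58, 1, 0, 0]]

```text
time: 2.15
tcp_pos: [500.5, -4.8, 214.5]
orientation: [0.0, 0.983, 0.181, -0.0]
force: [0.7, -0.2, 0.3]
gripper_width: 91.9
finger_force: 0.0
```

Request:
send_rows:
  motion:
    - [[0, 0.416, 0.68, 0, 0], [0, 0.416, 0.68, 0, 0], [0, 0.416, 0.68, 0, 0], [0, 0.416, 0.68, 0, 0], [0, 0.416, 0.68, 0, 0], [0, 0, 0, -0.4, 0], [0, 0, 0, -0.4, 0], [0, 0, 0, -0.4, 0], [0, 0, 0, -0.4, 0], [0, 0, 0, -0.2, 0]]

```text
time: 3.15
tcp_pos: [561.4, 95.0, 158.8]
orientation: [0.0, 0.984, 0.181, -0.001]
force: [-0.1, 0.1, -0.3]
gripper_width: 91.9
finger_force: 0.0
```

Run:
```python
from h import *
d=snap("scene","s2.png",(270,150,430,270),5)
```

```text
(no output)
```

View pics/s2.png

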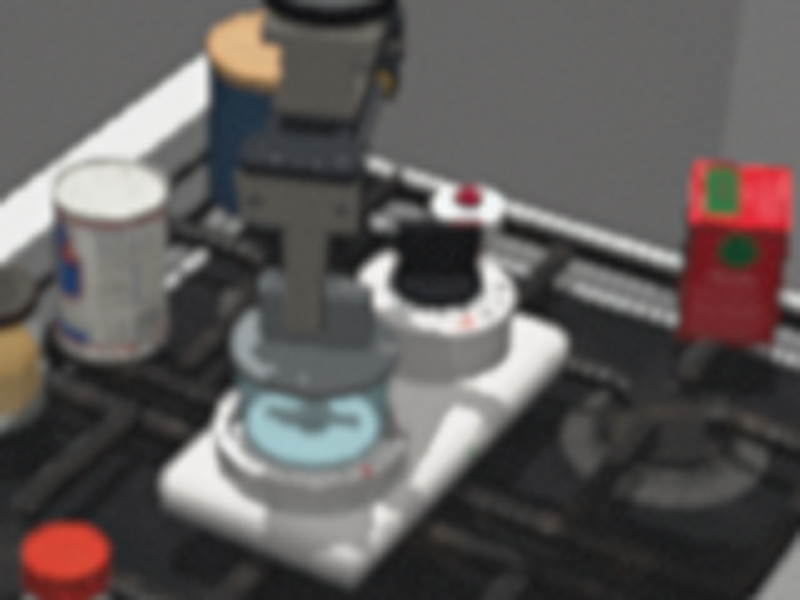

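The finger straddles the lid bar at about (305,290) and lines up with it. Next I'll lower and close.

Request:
send_rows:
  motion:
    - [[0, 0.03, 0.04, -0.25, 0], [0, 0, 0, -0.25, 0], [0, 0, 0, -0.25, 0], [0, 0, 0, -0.2, 0], [0.5, 0, 0, 0, 0], [1, 0, 0, 0, 0], [1, 0, 0, 0, 0], [1, 0, 0, 0, 0], [1, 0, 0, 0, 0], [1, 0, 0, 0, 0]]

```text
time: 4.2
tcp_pos: [563.5, 97.0, 132.3]
orientation: [0.0, 0.983, 0.181, 0.0]
force: [-0.3, 0.6, 0.7]
gripper_width: 45.9
finger_force: 0.0
```

Request:
send_rows:
  motion:
    - [[1, 0, 0, 0, 0], [1, 0, 0, 0, 0], [1, 0, 0, 0, 0], [1, 0, 0, 0, 0], [1, 0, 0, 0, 0], [1, 0, 0, 0, 0], [1, 0, 0, 0, 0], [1, 0, 0, 0, 0], [1, 0, 0, 0, 0], [1, 0, 0, 0, 0]]

```text
time: 5.2
tcp_pos: [563.4, 96.9, 132.1]
orientation: [0.0, 0.983, 0.181, 0.0]
force: [-0.4, -1.8, 0.3]
gripper_width: 19.7
finger_force: 30.0
```

```bash
python3 -c "
from h import *
s=robot.read_state();print(s['tcp_pos'],s['force'],s['moment'])"
```

```text
[563.3932648   96.93730362 132.09026405] [-0.40071837 -1.772663    0.32907875] [-0.30433784 -0.06580193  0.00087568]
```

Gripped at 19.7 mm with only small side force. Next I'll push down 15 mm.

Request:
send_rows:
  motion:
    - [[1, 0, 0, -0.1, 0], [1, 0, 0, -0.1, 0], [1, 0, 0, -0.1, 0], [1, 0, 0, -0.1, 0], [1, 0, 0, -0.07, 0], [1, 0, 0, -0.03, 0], [1, 0, 0, 0, 0], [1, 0, 0, 0, 0], [1, 0, 0, 0, 0], [1, 0, 0, 0, 0]]

```text
time: 6.2
tcp_pos: [563.7, 97.0, 118.0]
orientation: [0.0, 0.983, 0.181, 0.0]
force: [-2.7, -1.9, 13.0]
gripper_width: 19.6
finger_force: 30.0
```

Request:
send_rows:
  motion:
    - [[1, 0, 0, -0.05, 0], [1, 0, 0, -0.03, 0], [1, 0, 0, 0, 0], [1, 0, 0, 0, 0], [1, 0, 0, 0, 0], [1, 0, 0, 0, 0], [1, 0, 0, 0, 0], [1, 0, 0, 0, 0], [1, 0, 0, 0, 0], [1, 0, 0, 0, 0]]

```text
time: 7.2
tcp_pos: [565.1, 97.4, 117.5]
orientation: [-0.0, 0.983, 0.181, 0.002]
force: [-5.6, -1.3, 27.1]
gripper_width: 20.0
finger_force: 30.0
```

Request:
send_rows:
  motion:
    - [[1, 0, 0, 0.04, 0], [1, 0, 0, 0, -0.6], [1, 0, 0, 0, -0.7], [1, 0, 0, 0, -0.7], [1, 0, 0, 0, -0.7], [1, 0, 0, 0, -0.7], [1, 0, 0, 0, -0.7], [1, 0, 0, 0, -0.7], [1, 0, 0, 0, -0.7], [1, 0, 0, 0, -0.5]]

```text
time: 8.2
tcp_pos: [564.8, 96.4, 117.6]
orientation: [0.0, 1.0, -0.028, 0.002]
force: [-2.4, -6.1, 17.6]
gripper_width: 20.1
finger_force: 30.0
```

```bash
python3 -c "
from h import *
s=robot.read_state();print(s['tcp_pos'],s['force'],s['moment'],s['qpos'])"
```

```text
[564.83978201  96.44400605 117.58304112] [-2.36748636 -6.06432054 17.58048436] [-1.29946616  0.33471048  0.10827446] [ 1.67343625e-01  3.82819293e-01  1.83319750e+00 -1.69291872e-03
  9.22633029e-01  1.79488635e+00]
```

Request:
send_rows:
  motion:
    - [[1, 0, 0, 0, -0.7], [1, 0, 0, 0, -0.7], [1, 0, 0, 0, -0.7], [1, 0, 0, 0, -0.7], [1, 0, 0, 0, -0.7], [1, 0, 0, 0, -0.7], [1, 0, 0, 0, -0.7], [1, 0, 0, 0, -0.7], [1, 0, 0, 0, -0.5], [1, 0, 0, 0, 0]]

```text
time: 9.2
tcp_pos: [564.5, 96.1, 117.6]
orientation: [0.001, 0.971, -0.237, 0.001]
force: [-2.7, -6.5, 18.8]
gripper_width: 20.2
finger_force: 30.6
```

```bash
python3 -c "
from h import *
s=robot.read_state();print(s['tcp_pos'],s['force'],s['moment'],s['orientation'])"
```

```text
[564.51441655  96.07113978 117.58142615] [-2.65597837 -6.5080026  18.78546539] [-1.49860423  0.5453354   0.77192533] [ 5.52454036e-04  9.71410759e-01 -2.37400149e-01  1.41489888e-03]
```

Request:
send_rows:
  motion:
    - [[0, 0, 0, 0, 0], [0, 0, 0, 0, 0], [0, 0, 0, 0, 0], [0, 0, 0, 0, 0], [0, 0, 0, 0, 0], [0, 0, 0, 0, 0], [0, 0, 0, 0.5, 0], [0, 0, 0, 0.8, 0], [0, 0, 0, 0.8, 0], [0, 0, 0, 0.8, 0]]

```text
time: 10.2
tcp_pos: [563.2, 97.0, 203.7]
orientation: [0.0, 0.971, -0.238, -0.0]
force: [0.2, 0.2, 0.0]
gripper_width: 91.8
finger_force: 0.0
```

Request:
send_rows:
  motion:
    - [[0, -0.01, -0.487, 0, 1], [0, -0.01, -0.487, 0, 1], [0, -0.01, -0.487, 0, 1], [0, -0.01, -0.487, 0, 1], [0, -0.01, -0.487, 0, 1], [0, -0.01, -0.487, 0, 1], [0, -0.01, -0.487, 0, 1], [0, -0.01, -0.487, 0, 1], [0, -0.01, -0.487, 0, 1], [0, -0.01, -0.487, 0, 1]]

```text
time: 11.2
tcp_pos: [560.3, -49.7, 202.8]
orientation: [-0.0, 0.994, 0.11, -0.0]
force: [0.2, -0.4, 0.3]
gripper_width: 92.0
finger_force: 0.0
```

Run:
```python
from h import *
a=robot.get_image("top")["frame"][170:270,255:395]; b=robot.get_image("scene")["frame"][150:270,290:410]
a=cv2.resize(a,(448,320),interpolation=2); b=cv2.resize(b,(320,320),interpolation=2)
cv2.imwrite("pics/c3.png",np.hstack([a,b]))
```

```text
(no output)
```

View pics/c3.png

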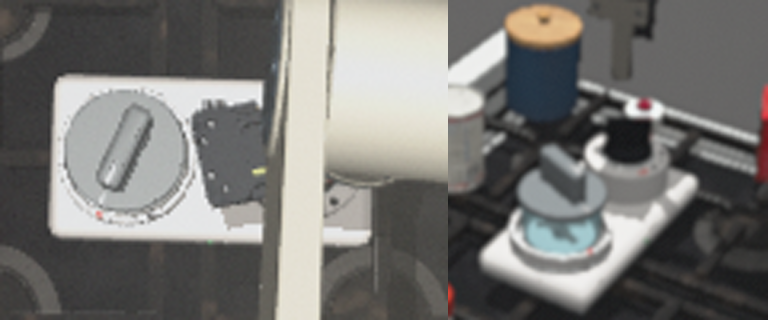

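The lid's white line now points at the red mark, at about (98,213), and the bowl is down, so it is locked. Next is the dial.

Request:
send_rows:
  motion:
    - [[0, 0, 0, 0, 0.9], [0, 0, 0, 0, 0.9], [0, 0, 0, -0.4, 0.9], [0, 0, 0, -0.5, 0.9], [0, 0, 0, -0.5, 0.8], [0, 0, 0, -0.5, 0], [0, 0, 0, -0.5, 0], [0, 0, 0, -0.5, 0], [0, 0, 0, -0.4, 0], [0, 0, 0, -0.25, 0]]

```text
time: 12.3
tcp_pos: [560.0, -48.6, 95.4]
orientation: [-0.0, 0.966, 0.259, -0.0]
force: [-0.3, 0.3, 0.6]
gripper_width: 91.7
finger_force: 0.0
```

Request:
send_rows:
  motion:
    - [[0.6, 0, 0, 0, 0], [1, 0, 0, 0, 0], [1, 0, 0, 0, 0], [1, 0, 0, 0, 0], [1, 0, 0, 0, 0], [1, 0, 0, 0, 0], [1, 0, 0, 0, 0], [1, 0, 0, 0, 0], [1, 0, 0, 0, 0], [1, 0, 0, 0, 0]]

```text
time: 13.3
tcp_pos: [560.6, -49.4, 96.4]
orientation: [0.0, 0.966, 0.26, 0.0]
force: [0.8, -10.0, -2.2]
gripper_width: 13.9
finger_force: 16.2
```

Request:
send_rows:
  motion:
    - [[1, 0, 0, 0, 0], [1, 0, 0, 0, 0], [1, 0, 0, 0, 0], [1, 0, 0, 0, 0], [1, 0, 0, 0, 0], [1, 0, 0, 0, 0], [1, 0, 0, 0, 0], [1, 0, 0, 0, 0], [1, 0, 0, 0, 0], [1, 0, 0, 0, 0]]

```text
time: 14.3
tcp_pos: [560.6, -49.5, 96.4]
orientation: [0.0, 0.966, 0.26, 0.0]
force: [1.6, -5.8, -1.5]
gripper_width: 14.1
finger_force: 29.8
```

```bash
python3 -c "
from h import *
s=robot.read_state();print(s['tcp_pos'],s['force'],s['moment'],s['orientation'])"
```

```text
[560.58500026 -49.5011065   96.38896286] [ 1.55513132 -5.78829519 -1.54927615] [-0.95562145 -0.28373016  0.11194893] [3.29375934e-04 9.65721308e-01 2.59580880e-01 1.17520358e-04]
```

Request:
send_rows:
  motion:
    - [[1, 0, 0, 0, -0.5], [1, 0, 0, 0, -0.7], [1, 0, 0, 0, -0.7], [1, 0, 0, 0, -0.7], [1, 0, 0, 0, -0.7], [1, 0, 0, 0, -0.7], [1, 0, 0, 0, -0.7], [1, 0, 0, 0, -0.7], [1, 0, 0, 0, -0.7], [1, 0, 0, 0, -0.7]]

```text
time: 15.3
tcp_pos: [560.8, -50.4, 96.4]
orientation: [0.001, 1.0, 0.025, 0.0]
force: [2.4, -10.6, -2.7]
gripper_width: 13.6
finger_force: 29.8
```

Request:
send_rows:
  motion:
    - [[1, 0, 0, 0, -0.7], [1, 0, 0, 0, -0.7], [1, 0, 0, 0, -0.7], [1, 0, 0, 0, -0.7], [1, 0, 0, 0, -0.7], [1, 0, 0, 0, -0.7], [1, 0, 0, 0, -0.7], [1, 0, 0, 0, -0.7], [1, 0, 0, 0, -0.7], [1, 0, 0, 0, -0.7]]

```text
time: 16.3
tcp_pos: [560.6, -51.2, 96.4]
orientation: [0.002, 0.976, -0.218, 0.001]
force: [2.1, -14.7, -1.7]
gripper_width: 14.0
finger_force: 29.8
```

Request:
send_rows:
  motion:
    - [[1, 0, 0, 0, -0.7], [1, 0, 0, 0, -0.7], [1, 0, 0, 0, -0.7], [1, 0, 0, 0, -0.7], [1, 0, 0, 0, -0.7], [1, 0, 0, 0, -0.7], [1, 0, 0, 0, 0], [1, 0, 0, 0, 0], [1, 0, 0, 0, 0], [1, 0, 0, 0, 0]]

```text
time: 17.3
tcp_pos: [560.3, -51.5, 96.4]
orientation: [0.002, 0.934, -0.357, 0.001]
force: [-0.6, -15.8, -1.4]
gripper_width: 14.0
finger_force: 29.9
```

Run:
```python
from h import *
s=robot.read_state();q=s['orientation'];print(s['tcp_pos'],s['force'],s['moment'],2*np.arctan2(q[2],q[1])-.525,s['qpos'])
a=robot.get_image("top")["frame"][170:270,255:395]; b=robot.get_image("scene")["frame"][160:240,300:400]
a=cv2.resize(a,(378,270),interpolation=2); b=cv2.resize(b,(400,320),interpolation=2)[:270]
cv2.imwrite("pics/c4.png",np.hstack([a,b]))
```

```text
[560.27376809 -51.51176947  96.41816398] [ -0.64599628 -15.77425438  -1.42607229] [-2.86696135  0.02008511  0.38157234] -1.2547759550820765 [-0.09191443  0.39882714  1.86763178 -0.00496514  0.87493039  2.21184037]
```

View pics/c4.png

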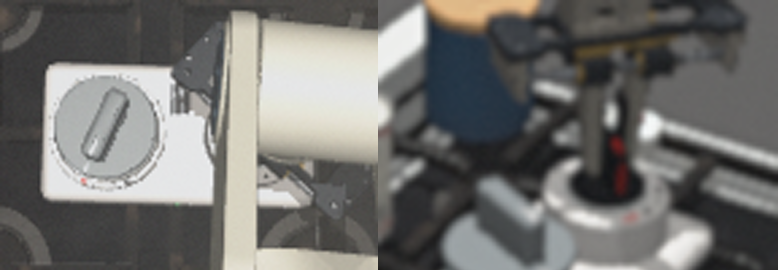

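Run:
```python
from h import *
P=lambda u,v,z: at_z("top",260+(u+.5)/6.4-.5,180+(v+.5)/6.4-.5,z)[:2]
A=np.array([560.3,-50.])
for n,u,v in(("off",635,340),("1",599,354),("2",558,351),("red",522,335)):
    d=A-P(u,v,74); print(n,np.arctan2(d[1],d[0]),np.hypot(*d))
b=robot.get_image("scene")["frame"][185:230,330:390]
cv2.imwrite("pics/c5.png",cv2.resize(b,(780,585),interpolation=2))
```

```text
off 0.5544914974801497 41.3401280999441
1 0.17100822229511545 41.55129247623503
2 -0.2370350380967924 41.01224012869252
red -0.6274569878023261 41.38166278435057
```

View pics/c5.png

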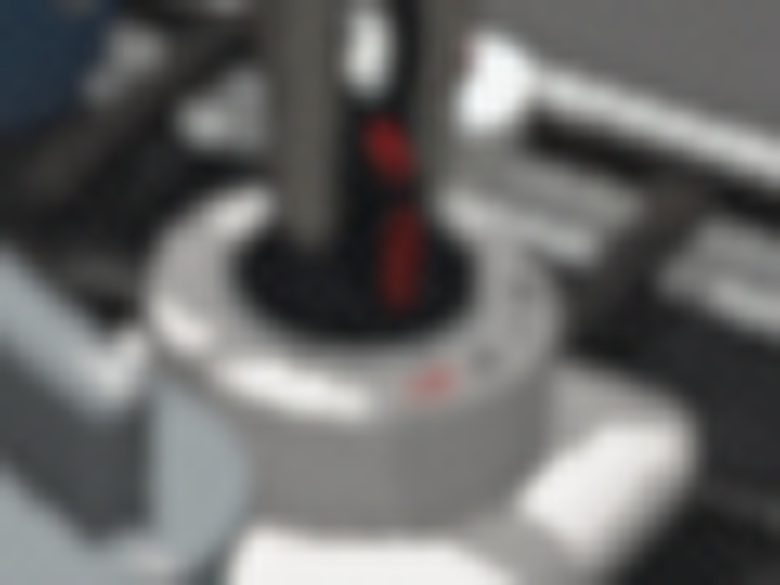

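Request:
send_rows:
  motion:
    - [[1, 0, -0.03, 0, 0], [1, 0, -0.03, 0, 0], [1, 0, -0.02, 0, 0], [1, 0, 0, 0, 0], [1, 0, 0, 0, 0], [1, 0, 0, 0, 0], [1, 0, 0, 0, 0], [1, 0, 0, 0, 0], [1, 0, 0, 0, 0], [1, 0, 0, 0, 0]]

```text
time: 18.45
tcp_pos: [560.3, -51.9, 96.4]
orientation: [0.0, 0.934, -0.357, 0.0]
force: [-0.0, -7.0, -0.2]
gripper_width: 14.0
finger_force: 29.9
```

Run:
```python
from h import *
s=robot.read_state();q=s['orientation'];print(s['tcp_pos'],s['force'],s['moment'],2*np.arctan2(q[2],q[1])-.525)
```

```text
[560.30005619 -51.85765388  96.40545681] [-0.00769467 -6.96364953 -0.21868384] [-1.03379306 -0.08077847  0.37854232] -1.2558450726124988
```

The pointer's lower end, at about (400,300), points at the red dots at about (432,382). The 0.38 N m moment suggests the dial is against the end stop, so I'll ease back a little.

Request:
send_rows:
  motion:
    - [[1, 0, 0, 0, 0.1], [1, 0, 0, 0, 0.1], [1, 0, 0, 0, 0.1], [1, 0, 0, 0, 0.05], [1, 0, 0, 0, 0], [1, 0, 0, 0, 0], [1, 0, 0, 0, 0], [1, 0, 0, 0, 0], [1, 0, 0, 0, 0], [1, 0, 0, 0, 0]]

```text
time: 19.45
tcp_pos: [560.3, -51.8, 96.4]
orientation: [0.0, 0.938, -0.346, 0.0]
force: [0.3, -6.5, -0.5]
gripper_width: 14.0
finger_force: 29.9
```

Run:
```python
from h import *
s=robot.read_state();q=s['orientation'];print(s['tcp_pos'],s['force'],s['moment'],2*np.arctan2(q[2],q[1])-.525,s['finger_force'])
b=robot.get_image("scene")["frame"][185:230,330:390]
cv2.imwrite("pics/c6.png",cv2.resize(b,(780,585),interpolation=2))
```

```text
[560.29312863 -51.84590382  96.39156123] [ 0.26315359 -6.47582299 -0.48944159] [-1.1015868  -0.05699045  0.15249767] -1.2319867524985164 29.918142557144165
```

View pics/c6.png

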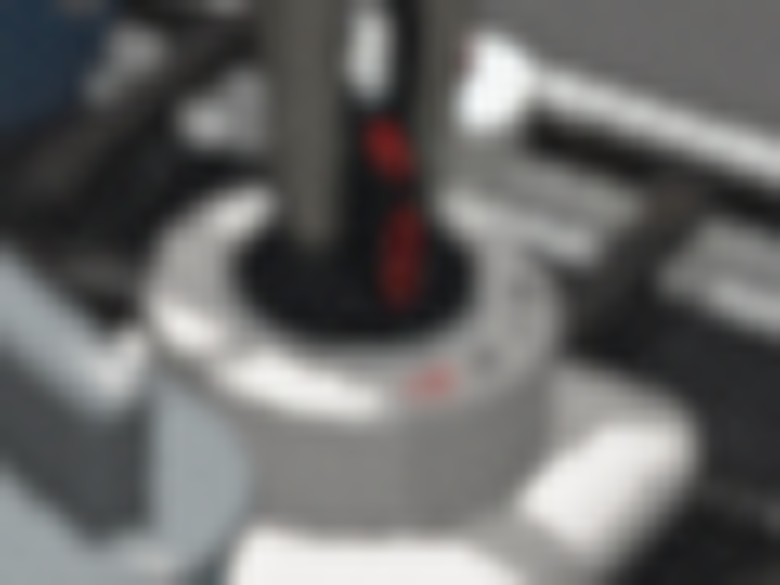

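The moment fell to 0.15 N m, so the dial is just short of the stop, with its pointer still on the red dots and the fingers holding it.

```bash
python3 -c "
from station import robot
print(robot.close_job())"
```

```text
the job is handed in; nothing more can be done
None
```

I handed the job in at about 19.5 s: the bowl is pushed home and locked at the red mark, and the fingers hold the dial at about 1.23 rad (third setting). I saw nothing else on the stove touched, but no verdict came back.

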